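# Close down the order station: post the full order pads in the drop box

## Task

Close down the order station for the night: slide the drop box's shutter fully open, push every full order pad (the ones with a red elastic band) through the slot so that it drops inside, then slide the shutter fully shut. Lay the fresh pad (the one without a band) flat and square inside the white outline on the order mat for the morning; leave everything else where it stands.

Things in the scene. Friction and masses are not known exactly. Their poses are not given: they have to be found in the camera images.
- slot (a point): letter slot of the drop box, 76 mm wide (y), 20 mm high, through a 3 mm wall. The point is the middle of its lower edge in the plane of the box's front face, 150 mm above the worktop; x points into the box, y to the left seen from the front, z up. The wall above it ends at the box's top, 38 mm above this point.
- sill_end (a point): middle of the front end of the aluminium sill that leads to the slot, on its top, 60 mm in front of the slot point, at the height of the slot's lower edge; the sill is 70 mm wide and slippery. Two flared cheeks, 17 mm high, from 5 to 14 mm in front of the face, lead into the slot's ends.
- drop_box: dark blue-grey steel drop box, fixed to the worktop, closed on top: 190 deep (x), 180 wide (y), 188 high; origin under its centre, axes as the slot's. The slot is 42 mm right of its middle. Inside, a smooth chute slopes down from the slot into a space 184 mm deep and 174 wide, 143 mm below the slot: a pad pushed flush with the front face slides in by itself.
- shutter_plate (a joint): the steel shutter that covers the slot, in m: 0 = fully shut, 0.082 = fully open (slid to the left, +y of the slot, as far as its stop). It slides with about 1.5 N of friction and stays where it is left; it runs within 4 mm in front of the box's front face.
- shutter_grip (a point): middle of the black grip on the shutter, 12 mm in x, 34 mm along the slide (y), 22 mm high, standing on top of the box; the point is 11 mm below its top, 201 mm above the worktop and 10 mm behind the front face; axes as those of the slot. A wall shelf hangs over the back of the worktop (underside 450 mm up, front 640 mm from the robot's axis): keep the wrist in front of it.
- full_pad_1_mid (a point): centre of a full order pad: a stiff block 105 mm long (its x), 70 mm wide (its y), 14 mm thick (its z), 60 g, lying flat, printed cover, with a red elastic band across it; two to four full pads are there (None if absent)
- full_pad_2_mid (a point): centre of another full order pad, the same size and look
- full_pad_3_mid (a point): centre of another full order pad, the same size and look
- full_pad_4_mid (a point): centre of another full order pad, the same size and look; if present it still lies on the order mat at the start
- fresh_pad_mid (a point): centre of the fresh order pad: the same block, 105 x 70 x 14 mm, but without a red band
- mat_outline (a point): centre of the white outline on the black rubber order mat, on the mat's top, 1.6 mm above the worktop; the outline is 129 mm along its x and 94 mm along its y, the mat 165 x 130 mm and fixed
- timer: bystander: round red and white kitchen timer, 64 mm across, 35 mm high; origin under its centre
- glass_a: bystander: shot glass, 47 mm across, 58 mm high; origin under its centre

How it is judged (in metres and radians):
On the way, in this order (a step that is already met when the one before it is completed fails the run):
1. the shutter is slid fully open (value of joint shutter_plate above 0.077 m), for 0.2 s.
2. every full pad has dropped inside the box (x of full_pad_1_mid in the frame of slot between 0.02 and 0.188 m and y of full_pad_1_mid in the frame of slot between -0.046 and 0.13 m and z of each of full_pad_1_mid, full_pad_2_mid, full_pad_3_mid, full_pad_4_mid in the frame of slot below -0.025 m and x of full_pad_2_mid in the frame of slot between 0.02 and 0.188 m and y of full_pad_2_mid in the frame of slot between -0.046 and 0.13 m and x of full_pad_3_mid in the frame of slot between 0.02 and 0.188 m and y of full_pad_3_mid in the frame of slot between -0.046 and 0.13 m and x of full_pad_4_mid in the frame of slot between 0.02 and 0.188 m and y of full_pad_4_mid in the frame of slot between -0.046 and 0.13 m), for 0.2 s.
3. the shutter is slid fully shut (value of joint shutter_plate below 0.005 m), for 0.2 s.
At the end, for the whole second after the job is handed in: Every full pad present lies wholly inside the drop box, below the slot; the shutter is shut (under 5 mm from its stop); the fresh pad lies flat and released on the mat, its centre within 16 mm of the outline's centre and its long side within 0.2 rad of the outline's long side (all of step 2 and value of joint shutter_plate below 0.005 m and horizontal distance between fresh_pad_mid and mat_outline below 0.016 m and angle between the x axis of fresh_pad_mid and the x axis of mat_outline, either way round below 0.2 rad and angle between fresh_pad_mid's own z axis and vertical below 0.1 rad and z of fresh_pad_mid in the frame of mat_outline below 0.012 m); the robot touches nothing.
It fails at once if the fresh pad is posted into the box (x of fresh_pad_mid in the frame of slot between 0.02 and 0.188 m and y of fresh_pad_mid in the frame of slot between -0.046 and 0.13 m and z of fresh_pad_mid in the frame of slot below -0.025 m).
It fails at once if a bystander (timer, shot glass) is shoved more than 3 cm (distance of any of timer, glass_a from where it was at the start of the episode above 0.03 m).
Of full_pad_1, full_pad_2, full_pad_3, full_pad_4 only 2 to 4 are there at a start; the rules pass over those that are not, and their reading is None.
At some moment in a run one of fresh_pad, full_pad_1, full_pad_2, full_pad_3, full_pad_4 may be knocked a few centimetres aside while the robot is not near it.
Once in a run the grip may slacken for a moment while it holds something.
It also fails if it takes over 210 s, if anything falls off the work surface, if the arm or the gripper's body presses on something with over 40 N, if the wrist force passes 120 N, or if a joint passes its speed limit or range.

## Robot

A 7-joint arm with a two-finger parallel gripper is mounted at the origin on a cart in front of the work surface, level with it; the furniture and walls round the work are solid. World frame = base frame: x ahead of the robot, y to its left, z up, the work surface at z = 0. Lengths are in mm, angles in rad, forces in N, time in s.
With the tool pointing down it reaches from about 400 to 900 mm from the base axis. Payload 5.5 kg.
Tool frame: the origin (TCP) lies at the very end of the fingers, on their centre line; the grasp point (between the pads) lies 19 mm behind it (robot.grip_depth is the distance from the TCP to the grasp point, in mm); z points along the fingers, y is the line along which they close (so a half turn about z gives the same grasp; the last joint's range is limited). The gripper opens to 92 mm and grips with 3 to 60 N. Pads are 19 mm wide; open, the fingers measure 130 mm over their backs; the gripper's body (75 mm by 190 mm) begins 47 mm behind the grasp point.
Start: joints at [-1.022, 0.501, -0.427, 1.55, 0.221, 1.138, -0.21], TCP at [183.213, 623.645, 226.729] pointing down, gripper open.
Joint ranges: [-2.88, 2.88], [-0.31, 2.03], [-1.54, 1.56], [0.2, 2.42], [-1.41, 4.55], [0.19, 2.02], [-2.57, 2.57]. Speed limits (rad/s): [2.57, 2.57, 3.14, 3.14, 3.14, 3.14, 3.14].

## Interface

Orientations are given as a rotation vector (axis times angle).
In Python, from bench import robot, viewer gives the robot as it stands. The module is installed in compiled form; this text tells all that it offers.
- The arm moves only by the tool play_rows, never from a script. Its argument "deltas" is a list of rows, each a list of 5 numbers: the shift along the world's x, y, z in m, then the turn about the world's z in rad, then the opening, from 0 (shut) to 1 (fully open). A call has 1 to 8 rows; each row is the pose to reach, as a shift and turn from the pose commanded when the call began; what a row does not reach only later rows make up. A row lasts 1/8 s, in which the tool goes at most 62.5 mm and 10.7 degrees, less where a joint would pass 70% of its speed; a pose out of reach is approached as far as the arm can. A call with a gripper value outside its range is refused whole. The fingers move at their own pace and stop on an object; "grip_force" is the grip in N (left out, the last holds). Time passes only in rows, so rows that repeat a pose let the fingers close. It gives the time, the measured TCP pose, the force, the opening and the grip force at its end, in the units of the state.
- robot.sense(): the state, without advancing time (a new reading comes with each control period).
- viewer.snapshot(name): name is "scene" or "side" or "wrist"; returns a dict with "frame" (420x560x3 uint8, red, green, blue), "depth" (420x560 float32, mm along the optical axis (not along the pixel's ray), 0 where there is no reading), "K" (3x3 intrinsics, pixels), "extrinsics" (4x4, takes a point from camera to world coordinates); the wrist camera has in their place "mount" (4x4, takes a point from camera to tool coordinates, whose origin is the TCP and whose axes are the flange's). Camera axes: x right, y down, z forward; pixel columns grow to the right and rows downward; lengths in mm; the calibration is good to about 2 mm. A picture is of the moment at which its call begins: read the wrist's pose just before it.
- robot.job_done(): hands the job in; it is judged then, once.
The state is a dict: "time_s": time; "joint_positions": joint angles; "joint_vel": joint speeds; "joint_torque": joint torques, N m; "position": TCP position; "ee_rot": TCP orientation; "ft_force": force on the tool from outside, world axes, zero at the start; "ft_torque": the same for the moment, N m; "grip_width": finger opening in mm; "finger_force": force on a finger pad.
Only numpy, scipy, OpenCV 4.12 (cv2) and the standard library are available. Lean on these libraries where they do the work, as an engineer would, in place of code of your own. Each camera call takes 0.05 s, during which the arm holds its last target. There are 200 camera calls.

## Working session

There is one attempt and no reset: what is moved stays moved. The work goes in short steps, Python scripts to look and compute and a tool call to move; the robot and the scene stay as the last step left them, time stands still between calls to the robot, and variables do not carry over. Pictures are saved under pics/ and viewed, at most 14 in all, crops included, and the job is handed in when it is done.

Besides the shell and the picture viewer there is one more tool, called in YAML: its name, and indented under it one key for each argument. play_rows: Moves the arm, as the interface text tells. Its arguments: {"type":"object","properties":{"deltas":{"type":"array","items":{"type":"array","items":{"type":"number"}}},"grip_force":{"type":"number"}},"required":["deltas"]}

```bash
mkdir -p pics; cat > h.py <<'E'
import numpy as np, cv2
from scipy.spatial.transform import Rotation as R
from bench import robot, viewer
def snap(n):
    s=robot.sense(); d=viewer.snapshot(n)
    if 'extrinsics' in d: T=np.array(d['extrinsics'])
    else:
        W=np.eye(4); W[:3,:3]=R.from_rotvec(s['ee_rot']).as_matrix(); W[:3,3]=s['position']; T=W@np.array(d['mount'])
    D=d['depth']; K=np.array(d['K']); v,u=np.mgrid[:D.shape[0],:D.shape[1]]
    P=np.stack([(u-K[0,2])/K[0,0]*D,(v-K[1,2])/K[1,1]*D,D],-1)@T[:3,:3].T+T[:3,3]
    P[D==0]=np.nan
    return d['frame'],P,T,K
def save(n,f): cv2.imwrite(f'pics/{n}.png',cv2.cvtColor(f,cv2.COLOR_RGB2BGR))
E
python3 - <<'E'
from h import *
s=robot.sense(); print(s['time_s'],s['position'],s['ee_rot'],s['grip_width'])
for n in('scene','side','wrist'):
    f,P,T,K=snap(n); save(n+'0',f); np.savez(n+'0.npz',f=f,P=P,T=T,K=K); print(n,T.round(2).tolist(),K[0,0])
E
```

```text
0.0 [183.09377591 622.92540317 225.65686853] [-0.4472266 -3.1092676  0.0031148] 91.78583905889481
scene [[0.59, -0.47, 0.66, -475.67], [-0.81, -0.36, 0.46, -812.34], [0.02, -0.81, -0.59, 1086.18], [0.0, 0.0, 0.0, 1.0]] 544.3837178939734
side [[0.83, -0.39, 0.4, -148.16], [-0.56, -0.58, 0.6, -1126.02], [-0.0, -0.72, -0.7, 1351.12], [0.0, 0.0, 0.0, 1.0]] 524.6422178726066
wrist [[0.28, 0.92, 0.27, 110.98], [0.96, -0.27, -0.08, 644.29], [-0.0, 0.28, -0.96, 383.26], [0.0, 0.0, 0.0, 1.0]] 370.359773994143
```

View pics/scene0.png

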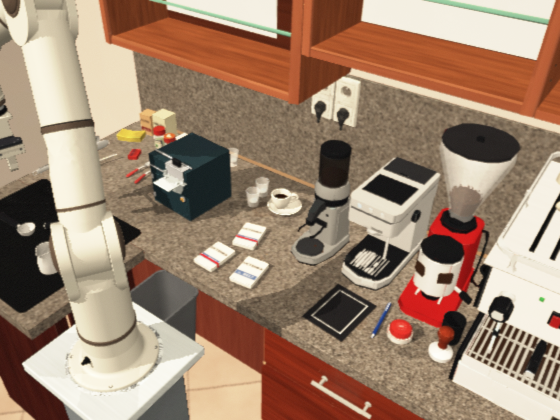

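View pics/side0.png

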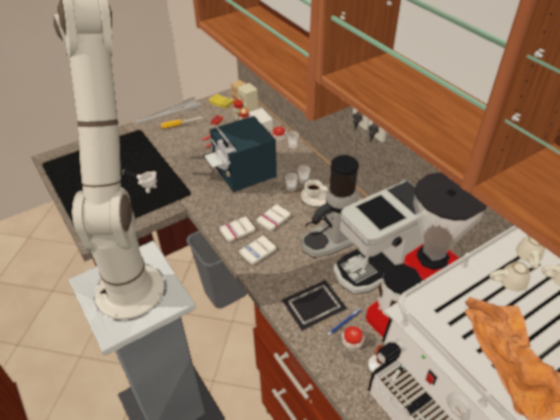

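The scene view shows three pads near (215,255), (250,236) and (250,271), an empty mat at (340,310), the box at (190,175) with its sill on its left face at about (170,185), and the timer at (400,330). I'll zoom in on the pads and box, and fit the pads from depth.

```bash
python3 - <<'E'
from h import *
a=np.load('scene0.npz');b=np.load('side0.npz')
A=cv2.resize(a['f'][120:300,120:300],(400,400),interpolation=cv2.INTER_CUBIC)
B=cv2.resize(b['f'][105:275,190:360],(400,400),interpolation=cv2.INTER_CUBIC)
save('crop',np.hstack([A,B]))
for n,d in(('scene',a),('side',b)):
    P=d['P'];f=d['f'].astype(int)
    m=(P[...,2]>8)&(P[...,2]<40)&(f.min(-1)>120)&(P[...,0]>250)&(P[...,0]<1000)
    k,L,st,c=cv2.connectedComponentsWithStats(m.astype(np.uint8))
    for i in range(1,k):
        if st[i,4]>80:
            Q=P[L==i]; print(n,c[i].round(),st[i,4],Q[:,2].mean().round(1),np.percentile(Q[:,2],[2,98]).round(1),'rect',cv2.minAreaRect(Q[:,:2].astype(np.float32)))
# mat: dark region heights
    P=a['P']
for (u,v) in [(215,255),(250,236),(250,271),(340,310),(190,150),(170,185),(175,165),(400,330),(320,290)]:
    print((u,v),a['P'][v,u].round(),a['f'][v,u])
E
```

```text
scene [13. 74.] 186 23.6 [ 8.3 39.3] rect ((825.1341552734375, 1676.6588134765625), (41.14088439941406, 150.226806640625), 88.9818115234375)
scene [114. 101.] 336 24.1 [ 8.7 39.5] rect ((919.79638671875, 1082.7958984375), (376.4430847167969, 27.422887802124023), 89.39603424072266)
scene [285. 206.] 338 16.3 [ 8.3 37.8] rect ((744.0664672851562, 10.653984069824219), (104.20793151855469, 111.80060577392578), 53.000587463378906)
scene [252. 231.] 331 14.7 [ 9.5 19.6] rect ((572.5955810546875, 16.609683990478516), (78.23736572265625, 72.08098602294922), 13.262847900390625)
scene [315. 248.] 472 23.7 [ 9.4 38.2] rect ((637.6038818359375, -183.2980194091797), (177.86293029785156, 121.09951782226562), 0.25105220079421997)
scene [244. 242.] 165 14.1 [ 8.5 19.1] rect ((515.29345703125, 4.090328216552734), (34.78862380981445, 73.72323608398438), 11.822853088378906)
scene [376. 273.] 555 25.4 [ 9.7 36.6] rect ((687.7086181640625, -412.2076721191406), (116.50370788574219, 294.47857666015625), 60.42888641357422)
scene [219. 252.] 399 14.6 [ 9.2 19.4] rect ((432.5063171386719, 36.830108642578125),
[... 2031 characters left out ...]
1765670776367), 32.13530349731445)
side [353. 283.] 300 25.3 [10.1 37.2] rect ((600.0742797851562, -383.21160888671875), (74.00240325927734, 158.1333770751953), 32.64896011352539)
side [373. 362.] 104 18.0 [ 8.7 35. ] rect ((468.2936096191406, -629.99169921875), (38.05579376220703, 28.606172561645508), 74.16429138183594)
(215, 255) [416.  35.  14.] [253 251 240]
(250, 236) [548.   7.  14.] [249 245 233]
(250, 271) [422. -92.  16.] [253 251 239]
(340, 310) [ 456. -371.    5.] [37 34 33]
(190, 150) [611. 301. 188.] [34 44 46]
(170, 185) [462. 248. 152.] [250 248 241]
(175, 165) [508. 265. 195.] [91 85 79]
(400, 330) [ 460. -540.   37.] [234  59  46]
(320, 290) [ 492. -286.    0.] [113  96  77]
```

View pics/crop.png

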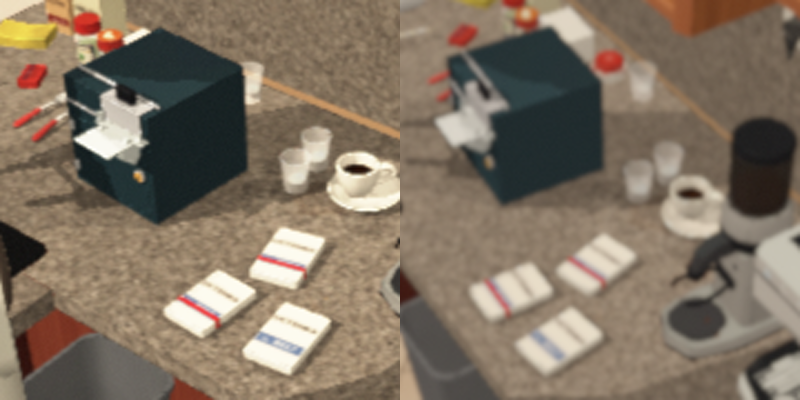

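View pics/wrist0.png

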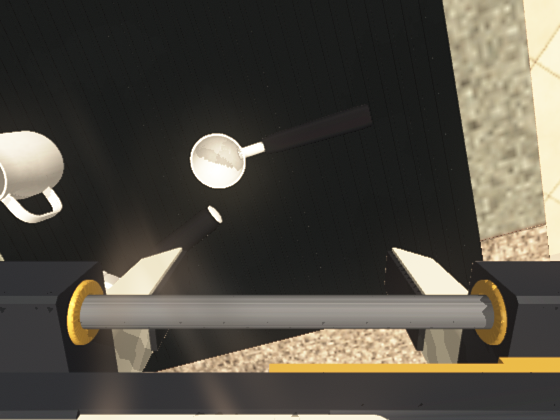

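The crops show two pads with red bands (crop left view (210,300) and (287,258)) and the fresh one with a blue print at (287,338). The box's sill and shutter face the robot. Next I'll measure the box, grip, sill, mat and pad yaws.

```bash
python3 - <<'E'
from h import *
for n in('scene','side'):
    d=np.load(n+'0.npz');P=d['P'];f=d['f'].astype(int);X,Y,Z=P[...,0],P[...,1],P[...,2]
    near=(X>400)&(X<800)&(Y>100)&(Y<500)
    m=near&(abs(Z-188)<6)&(f.max(-1)<90)
    Q=P[m]; print(n,'top',cv2.minAreaRect(Q[:,:2].astype(np.float32)),Q[:,2].mean())
    m=near&(Z>196)&(Z<216)&(f.max(-1)<70); Q=P[m]; print('grip',m.sum(),Q.mean(0).round(1),Q.min(0).round(1),Q.max(0).round(1))
    m=near&(abs(Z-150)<6)&(f.min(-1)>150)&(X<520); Q=P[m]; print('sill',m.sum(),Q.mean(0).round(1),cv2.minAreaRect(Q[:,:2].astype(np.float32)))
    # front face
    m=near&(Z>15)&(Z<135)&(f.max(-1)<80); Q=P[m]
    # face normals: fit line x=a+b*y to front points (x near min)
    import itertools
    best=None;rng=np.random.default_rng(0)
    for _ in range(400):
        i,j=rng.choice(len(Q),2); dd=Q[j,:2]-Q[i,:2]; L=np.hypot(*dd)
        if L<60: continue
        nn=np.array([-dd[1],dd[0]])/L
        inl=abs((Q[:,:2]-Q[i,:2])@nn)<3
        if best is None or inl.sum()>best[0]: best=(inl.sum(),inl)
    S=Q[best[1]][:,:2]; c=S.mean(0); w=np.linalg.svd(S-c,full_matrices=False)[2][0]; print('face',len(S),c,np.degrees(np.arctan2(w[1],w[0])))
    # mat
    m=(abs(Z-2)<12)&(f.max(-1)<75)&(abs(X-470)<160)&(abs(Y+370)<140)
    k,L,st,c=cv2.connectedComponentsWithStats(cv2.morphologyEx(m.astype(np.uint8),cv2.MORPH_CLOSE,np.ones((5,5))))
    i=1+st[1:,4].argmax();Q=P[(L==i)]; print('mat',st[i],c[i],np.nanmean(Q,0),cv2.minAreaRect(Q[:,:2][~np.isnan(Q[:,0])].astype(np.float32)))
E
```

```text
scene top ((602.3577880859375, 294.6771240234375), (188.28114318847656, 199.17654418945312), 85.10155487060547) 188.64032632803568
grip 55 [514.2 262.6 206.7] [501.4 244.7 196.8] [645.5 336.1 214. ]
sill 288 [473.8 264.2 150.9] ((477.542724609375, 306.93438720703125), (175.0220489501953, 65.25666809082031), 84.31060791015625)
face 951 [586.32877895 206.96375393] 175.12511793079653
mat [ 302  284   74   57 2169] [338.9396035  311.59843246] [ 452.92662333 -370.55069635    1.83838114] ((456.08245849609375, -368.18182373046875), (132.20425415039062, 170.38922119140625), 84.90531158447266)
side top ((595.9921264648438, 294.5763244628906), (183.98526000976562, 187.03585815429688), 85.40779113769531) 188.49142568698875
grip 27 [557.4 275.  202. ] [504.2 200.3 196.1] [670.1 367.3 214.4]
sill 203 [468.9 264.4 150.9] ((468.7903747558594, 267.11138916015625), (94.01103973388672, 60.801414489746094), 84.93114471435547)
face 626 [588.73939564 210.36679429] 174.70757233593812
mat [ 282  280   64   50 1695] [313.35221239 304.19764012] [ 451.99399156 -370.54176953    1.93313699] ((454.7829284667969, -369.6748046875), (129.30911254882812, 161.92222595214844), 84.85297393798828)
```

Box yaw is about −5°, with the slot near (500, 261) and the sill at its right place. Mat yaw is about −5°, centred near (454, −370). I'll move to a viewpoint in front of the box.

play_rows:
  deltas:
    - [0.03,-0.045,0.03,0.05,1]
    - [0.06,-0.09,0.06,0.1,1]
    - [0.09,-0.135,0.09,0.15,1]
    - [0.12,-0.18,0.115,0.2,1]
    - [0.15,-0.225,0.115,0.2,1]
    - [0.18,-0.27,0.115,0.2,1]
    - [0.21,-0.315,0.115,0.2,1]
    - [0.24,-0.36,0.115,0.2,1]

```text
time_s: 1.15
position: [423.8, 261.9, 341.7]
ee_rot: [0.135, 3.139, 0.0]
ft_force: [1.1, 1.2, 0.2]
grip_width: 91.9
finger_force: 0.0
```

```bash
python3 - <<'E'
from h import *
s=robot.sense(); print(s['time_s'],s['position'],s['ee_rot'])
f,P,T,K=snap('wrist'); save('w1',f); np.savez('w1.npz',f=f,P=P,T=T,K=K)
E
```

```text
1.15 [423.82386847 261.93929827 341.72613029] [1.34681647e-01 3.13855502e+00 5.07715574e-05]
```

View pics/w1.png

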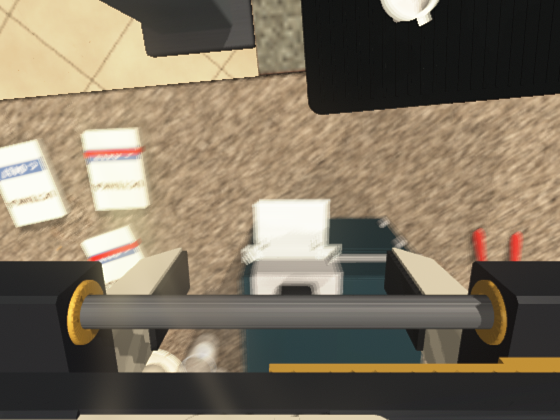

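The wrist view shows the sill (290,225), shutter and cheeks (295,275), grip (296,290), full pad A (115,168), the fresh pad (30,183), and part of pad B (115,250). I'll refine from it.

```bash
python3 - <<'E'
from h import *
d=np.load('w1.npz');P=d['P'];f=d['f'].astype(int);X,Y,Z=P[...,0],P[...,1],P[...,2]
bx=np.array([np.cos(.087),-np.sin(.087)]);by=np.array([np.sin(.087),np.cos(.087)])
S0=np.array([499.8,261.])
def loc(Q): return np.c_[(Q[:,:2]-S0)@bx,(Q[:,:2]-S0)@by,Q[:,2]]
m=(abs(Z-150)<5)&(f.min(-1)>180);Q=P[m];q=loc(Q);print('sill',m.sum(),np.percentile(q,[1,50,99],axis=0).round(1).tolist(),cv2.minAreaRect(Q[:,:2].astype(np.float32)))
m=(Z>206)&(Z<218)&(X>480)&(X<530)&(Y>200)&(Y<320)&(f.max(-1)<80);q=loc(P[m]);print('grip',m.sum(),np.percentile(q,[2,50,98],axis=0).round(1).tolist())
m=(abs(Z-188)<4)&(f.max(-1)<80)&(X<560);q=loc(P[m]);print('top',m.sum(),np.percentile(q,[1,50,99],axis=0).round(1).tolist())
for n,(u0,u1,v0,v1) in dict(A=(75,160,120,220),F=(0,70,130,235)).items():
    m=np.zeros(Z.shape,bool);m[v0:v1,u0:u1]=1;m&=(abs(Z-14)<4);Q=P[m];print(n,m.sum(),Q.mean(0).round(1),cv2.minAreaRect(Q[:,:2].astype(np.float32)))
E
```

```text
sill 3982 [[-57.7, -38.8, 147.7], [-28.0, -0.2, 149.4], [0.7, 35.8, 154.1]] ((470.9343566894531, 260.0068054199219), (88.55518341064453, 64.26826477050781), 89.50657653808594)
grip 180 [[7.0, -9.6, 206.3], [8.6, 2.7, 209.5], [10.9, 14.9, 211.4]]
top 1076 [[2.8, -45.3, 184.4], [13.6, 62.5, 187.4], [62.9, 85.7, 189.0]]
A 4194 [413.7  39.2  13.6] ((415.7275085449219, 38.1810302734375), (72.03070068359375, 105.36815643310547), 87.78363800048828)
F 3870 [424.4 -83.1  13.4] ((424.3244934082031, -85.69310760498047), (104.90352630615234, 71.87821960449219), 7.486547470092773)
```

play_rows:
  deltas:
    - [0.04,-0.026,0,0,0]
    - [0.083,-0.052,0,0,0]
    - [0.083,-0.052,-0.04,0,0]
    - [0.083,-0.052,-0.08,0,0]
    - [0.083,-0.052,-0.12,0,0]
    - [0.083,-0.052,-0.143,0,0]
    - [0.083,-0.052,-0.146,0,0]
    - [0.083,-0.052,-0.146,0,0]

```text
time_s: 2.2
position: [506.5, 212.0, 196.3]
ee_rot: [0.135, 3.138, 0.001]
ft_force: [0.0, 0.7, 0.7]
grip_width: 16.6
finger_force: 0.0
```

play_rows:
  deltas:
    - [0.0009,0.01,0,0,0]
    - [0.0026,0.03,0,0,0]
    - [0.0044,0.05,0,0,0]
    - [0.0061,0.07,0,0,0]
    - [0.0074,0.085,0,0,0]
    - [0.0082,0.094,0,0,0]
    - [0.0083,0.096,0,0,0]
    - [0.0083,0.096,0,0,0]

```text
time_s: 3.2
position: [514.1, 307.7, 195.4]
ee_rot: [-0.134, -3.138, -0.0]
ft_force: [0.6, -0.2, -0.4]
grip_width: 0.3
finger_force: 0.0
```

play_rows:
  deltas:
    - [0.0001,0.001,0,0,0]
    - [0.0002,0.002,0,0,0]
    - [0.0002,0.003,0,0,0]
    - [0.0002,0.003,0,0,0]

```text
time_s: 3.7
position: [514.7, 310.3, 195.7]
ee_rot: [-0.135, -3.139, 0.001]
ft_force: [0.1, -0.7, -0.8]
grip_width: 0.5
finger_force: 0.8
```

```bash
python3 - <<'E'
from h import *
s=robot.sense(); print(s['position'],s['ft_force'])
f,P,T,K=snap('wrist'); save('w2',f); np.savez('w2.npz',f=f,P=P,T=T,K=K)
f,P,T,K=snap('scene'); save('s2',cv2.resize(f[100:300,100:300],(600,600),interpolation=cv2.INTER_CUBIC))
E
```

```text
[514.71785354 310.28496352 195.65711392] [ 0.08642958 -0.70850029 -0.81495171]
```

View pics/s2.png

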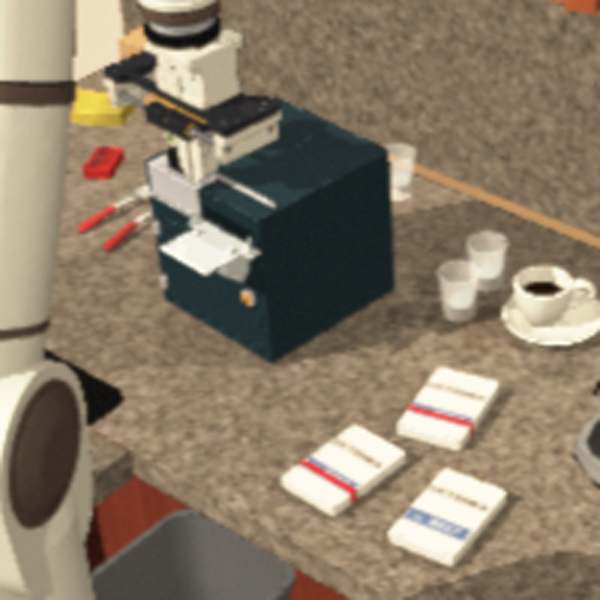

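The shutter has slid left and the slot is open. The force shows no stop yet, so I'll push a few millimetres more.

play_rows:
  deltas:
    - [0.0001,0.001,0,0,0]
    - [0.0002,0.002,0,0,0]
    - [0.0003,0.003,0,0,0]
    - [0.0003,0.003,0,0,0]

```text
time_s: 4.3
position: [514.8, 310.5, 195.5]
ee_rot: [-0.137, -3.137, 0.007]
ft_force: [-2.5, -9.1, 3.9]
grip_width: 0.8
finger_force: 4.6
```

play_rows:
  deltas:
    - [-0.001,-0.012,0,0,0]
    - [-0.001,-0.012,0.05,0,0]
    - [-0.001,-0.012,0.105,0,0]
    - [-0.04,-0.03,0.105,0,1]
    - [-0.085,-0.051,0.105,0,1]
    - [-0.085,-0.051,0.105,0,1]
    - [-0.085,-0.051,0.105,0,1]

```text
time_s: 5.18
position: [430.7, 263.3, 301.5]
ee_rot: [0.134, 3.137, 0.003]
ft_force: [-0.1, -0.5, 0.6]
grip_width: 35.8
finger_force: 0.0
```

```bash
python3 - <<'E'
from h import *
s=robot.sense(); print(s['position'],s['ft_force'])
f,P,T,K=snap('wrist'); save('w3',f); np.savez('w3.npz',f=f,P=P,T=T,K=K)
d=np.load('w3.npz');P=d['P'];f=d['f'].astype(int);X,Y,Z=P[...,0],P[...,1],P[...,2]
bx=np.array([np.cos(.087),-np.sin(.087)]);by=np.array([np.sin(.087),np.cos(.087)])
S0=np.array([500.5,260.5])
def loc(Q): return np.c_[(Q[:,:2]-S0)@bx,(Q[:,:2]-S0)@by,Q[:,2]]
q=loc(P.reshape(-1,3)); g=f.min(-1).ravel()
for a in (-50,-40,-30,-20):
    m=(abs(q[:,0]-a)<3)&(abs(q[:,2]-150)<6)&(g>150); print(a,m.sum(),np.percentile(q[m,1],[1,99]).round(1),q[m,2].mean().round(1))
for b in (-20,0,20):
    m=(abs(q[:,1]-b)<3)&(abs(q[:,2]-150)<6)&(g>150); print('x',b,m.sum(),np.percentile(q[m,0],[1,99]).round(1))
m=(q[:,2]>206)&(q[:,2]<218)&(abs(q[:,0]-10)<15)&(f.max(-1).ravel()<80);print('grip',m.sum(),np.percentile(q[m],[2,50,98],axis=0).round(1).tolist())
E
```

```text
[430.68062611 263.28977033 301.47864491] [-0.07489418 -0.47253399  0.59248156]
-50 500 [-31.5  36.6] 149.4
-40 493 [-31.7  36.9] 149.4
-30 501 [-31.9  35.8] 149.5
-20 484 [-31.3  36.1] 149.8
x -20 432 [-59.1   1.9]
x 0 459 [-59.    1.8]
x 20 455 [-59.5   1.7]Traceback (most recent call last):
  File "<stdin>", line 13, in <module>
    return _quantile_unchecked(
        a, q, axis, out, overwrite_input, method, keepdims, weights)
    return _ureduce(a,
                    func=_quantile_ureduce_func,
    ...<5 lines>...
                    overwrite_input=overwrite_input,
                    method=method)
    r = func(a, **kwargs)
    result = _quantile(arr,
                       quantiles=q,
    ...<2 lines>...
                       out=out,
                       weights=wgt)
    slices_having_nans = np.isnan(arr[-1, ...])
                                  ~~~^^^^^^^^^
IndexError: index -1 is out of bounds for axis 0 with size 0
```

View pics/w3.png

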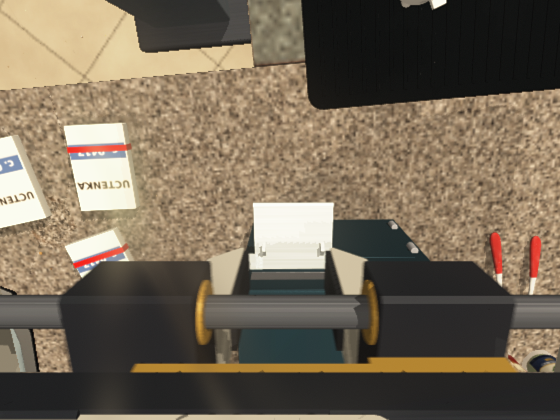

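Slot estimate refined to (501.5, 263). Next is pad A, held 15 mm behind its centre.

play_rows:
  deltas:
    - [-0.008,-0.056,0,0.02,1]
    - [-0.016,-0.112,0,0.047,1]
    - [-0.023,-0.168,0,0.047,1]
    - [-0.031,-0.224,0,0.047,1]
    - [-0.031,-0.224,-0.06,0.047,1]
    - [-0.031,-0.224,-0.12,0.047,1]
    - [-0.031,-0.224,-0.18,0.047,1]
    - [-0.031,-0.224,-0.22,0.047,1]

```text
time_s: 6.22
position: [399.2, 38.6, 78.3]
ee_rot: [-0.061, -3.14, 0.0]
ft_force: [0.7, 0.1, 1.2]
grip_width: 91.6
finger_force: 0.0
```

```bash
python3 - <<'E'
from h import *
s=robot.sense(); print(s['position'],s['ee_rot'])
f,P,T,K=snap('wrist'); save('w4',f); X,Y,Z=[P[...,i] for i in range(3)]
m=(abs(Z-14)<4)&(abs(X-414)<80)&(abs(Y-38)<60);Q=P[m];print(m.sum(),cv2.minAreaRect(Q[:,:2].astype(np.float32)))
E
```

```text
[399.24842469  38.62857419  78.3201723 ] [-6.11614556e-02 -3.13975074e+00  3.86165399e-05]
13891 ((428.3183288574219, 37.405635833740234), (70.92063903808594, 130.9588623046875), 87.76757049560547)
```

View pics/w4.png

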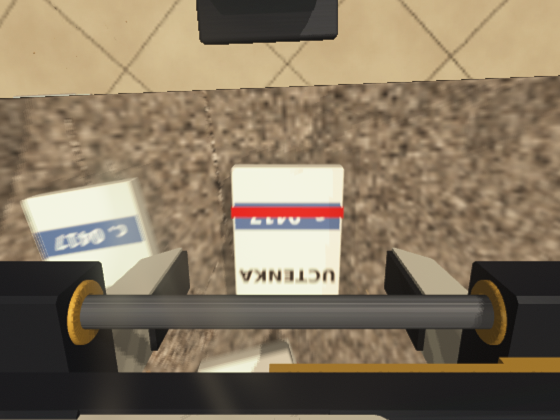

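Pad A is centred between the fingers (285,230), with its near end at about x = 363. I'll descend and grip.

play_rows:
  deltas:
    - [0,-0.001,-0.05,0,1]
    - [0,-0.001,-0.07,0,1]
    - [0,-0.001,-0.075,0,1]
    - [0,-0.001,-0.075,0,0.5]
    - [0,-0.001,-0.075,0,0.5]
    - [0,-0.001,-0.075,0,0.5]
    - [0,-0.001,-0.075,0,0.5]
    - [0,-0.001,-0.075,0,0.5]
  grip_force: 20

```text
time_s: 7.28
position: [400.1, 37.8, 6.7]
ee_rot: [0.061, 3.139, 0.001]
ft_force: [-0.1, 0.2, 7.8]
grip_width: 69.9
finger_force: 20.0
```

play_rows:
  deltas:
    - [0,0,0.05,0,0.5]
    - [0,0,0.1,0,0.5]
    - [0,0.03,0.15,0,0.5]
    - [0,0.08,0.175,-0.02,0.5]
    - [0,0.13,0.175,-0.047,0.5]
    - [0,0.18,0.175,-0.047,0.5]
    - [0,0.22,0.175,-0.047,0.5]
    - [0,0.2345,0.175,-0.047,0.5]

```text
time_s: 8.28
position: [398.3, 274.6, 181.0]
ee_rot: [0.129, 3.139, 0.002]
ft_force: [0.6, -1.3, -0.7]
grip_width: 69.7
finger_force: 20.0
```

```bash
python3 - <<'E'
from h import *
for _ in range(1):
    s=robot.sense(); print(s['position'],s['ee_rot'],s['grip_width'],s['finger_force'],s['ft_force'])
f,P,T,K=snap('wrist'); save('w5',f); X,Y,Z=[P[...,i] for i in range(3)]
zt=np.nanmedian(Z[200:280,260:310]);print(zt)
m=(abs(Z-zt)<4)&(np.hypot(X-s['position'][0],Y-s['position'][1])<110)&(f.min(-1)>100);Q=P[m];print(m.sum(),cv2.minAreaRect(Q[:,:2].astype(np.float32)),Q.mean(0))
E
```

```text
[398.27385109 274.58554361 180.97681691] [1.29163035e-01 3.13888109e+00 1.50822432e-03] 69.72677577350474 19.997735917568207 [ 0.57215428 -1.30158479 -0.70827445]
188.01035976634589
18129 ((403.2825927734375, 274.1929016113281), (98.8478012084961, 85.28755187988281), 86.35884094238281) [394.4439372  274.43764071 187.85696807]
```

View pics/w5.png

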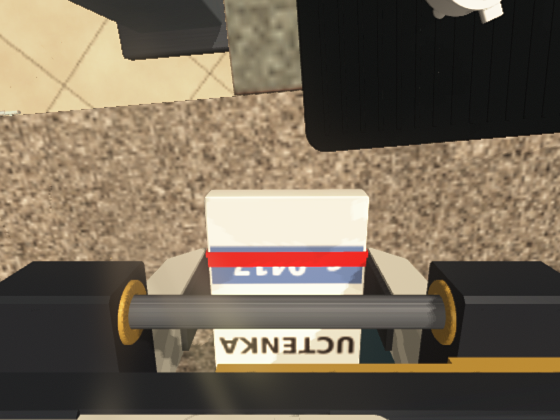

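Pad A is held square (285,250), its bottom 7 mm below the TCP. I'll lower it to sill height in front of the slot.

play_rows:
  deltas:
    - [0,0,-0.01,0,0.5]
    - [0,0,-0.0215,0,0.5]
    - [0,0,-0.0215,0,0.5]
    - [0,0,-0.0215,0,0.5]

```text
time_s: 8.82
position: [399.1, 271.4, 159.1]
ee_rot: [-0.136, -3.138, 0.001]
ft_force: [0.1, 0.8, -1.0]
grip_width: 69.6
finger_force: 20.0
```

```bash
cat > chk.py <<'E'
from h import *
S=np.array([501.5,263.1]);t=np.radians(-5);bx=np.array([np.cos(t),np.sin(t)]);by=np.array([-bx[1],bx[0]])
s=robot.sense();p=s['position'];r=s['ee_rot'];M=R.from_rotvec(r).as_matrix();d=p[:2]-S
print('t',s['time_s'],'pos',p.round(1),'slotframe',(d@bx).round(1),(d@by).round(1),'closing axis deg',np.degrees(np.arctan2(M[1,1],M[0,1])).round(1),'w',s['grip_width'],s['ft_force'].round(1))
E
python3 chk.py
```

```text
t 8.825 pos [399.1 271.4 159.1] slotframe -102.7 -0.7 closing axis deg 85.0 w 69.60930433814738 [ 0.1  0.8 -1. ]
```

play_rows:
  deltas:
    - [0.015,-0.001,0,0,0.5]
    - [0.03,-0.002,0,0,0.5]
    - [0.04,-0.003,0,0,0.5]
    - [0.048,-0.0037,0,0,0.5]
    - [0.054,-0.0042,0,0,0.5]
    - [0.06,-0.0047,0,0,0.5]
    - [0.06,-0.0047,0,0,0.5]

```text
time_s: 9.7
position: [459.3, 267.4, 159.2]
ee_rot: [0.135, 3.139, 0.0]
ft_force: [0.1, 0.1, -1.1]
grip_width: 69.4
finger_force: 20.0
```

```bash
python3 chk.py
```

```text
t 9.7 pos [459.3 267.4 159.2] slotframe -42.4 0.6 closing axis deg 85.1 w 69.39571104472796 [ 0.1  0.1 -1.1]
```

play_rows:
  deltas:
    - [0.007,-0.0006,0,0,0.5]
    - [0.014,-0.0015,0,0,0.5]
    - [0.014,-0.0015,-0.002,0,0.5]
    - [0.014,-0.0015,-0.002,0,0.85]
    - [0.014,-0.0015,-0.002,0,0.85]
    - [0.014,-0.0015,-0.002,0,0.9]

```text
time_s: 10.45
position: [472.9, 266.1, 157.3]
ee_rot: [0.134, 3.139, 0.0]
ft_force: [-0.9, 0.1, -0.1]
grip_width: 81.6
finger_force: 0.0
```

```bash
python3 chk.py
```

```text
t 10.45 pos [472.9 266.1 157.3] slotframe -28.8 0.4 closing axis deg 85.1 w 81.56029016330308 [-0.9  0.1 -0.1]
```

play_rows:
  deltas:
    - [0,0,0.03,0,0.9]
    - [0,0,0.05,0,0.4]
    - [-0.04,0.0035,0.05,0,0]
    - [-0.066,0.0057,0.05,0,0]
    - [-0.066,0.0057,0.05,0,0]
    - [-0.066,0.0057,0.02,0,0]
    - [-0.066,0.0057,-0.001,0,0]
    - [-0.066,0.0057,-0.001,0,0]

```text
time_s: 11.45
position: [406.7, 270.7, 154.9]
ee_rot: [-0.136, -3.136, 0.003]
ft_force: [-1.2, 0.1, -0.3]
grip_width: 17.2
finger_force: 0.0
```

```bash
python3 chk.py; python3 - <<'E'
from h import *
f,P,T,K=snap('wrist'); save('w6',f)
E
```

```text
t 11.45 pos [406.7 270.7 154.9] slotframe -95.1 -0.7 closing axis deg 85.1 w 17.249737842587827 [-1.2  0.1 -0.3]
```

View pics/w6.png

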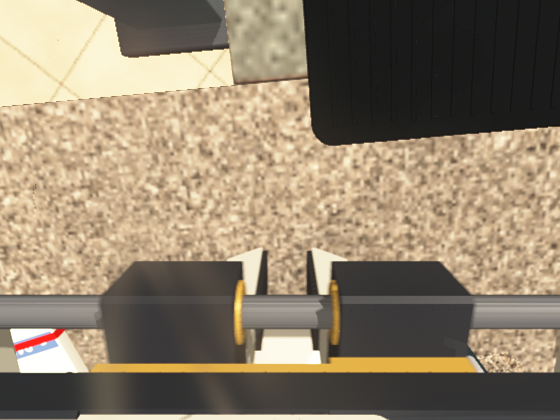

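The pad's rear edge sits ahead of the fingers (287,350). Now I'll push it through.

play_rows:
  deltas:
    - [0.012,-0.0005,0.001,0,0]
    - [0.024,-0.0015,0.001,0,0]
    - [0.036,-0.0026,0.001,0,0]
    - [0.048,-0.0037,0.001,0,0]
    - [0.06,-0.0047,0.001,0,0]
    - [0.07,-0.0056,0.001,0,0]
    - [0.077,-0.0062,0.001,0,0]
    - [0.077,-0.0062,0.001,0,0]

```text
time_s: 12.5
position: [480.1, 264.9, 154.8]
ee_rot: [-0.133, -3.13, 0.005]
ft_force: [-6.4, -0.7, -4.0]
grip_width: 0.1
finger_force: 3.1
```

```bash
python3 chk.py
```

```text
t 12.5 pos [480.1 264.9 154.8] slotframe -21.5 -0.1 closing axis deg 85.1 w 0.13366351650434316 [-6.4 -0.7 -4. ]
```

```bash
python3 - <<'E'
from h import *
a=snap('scene')[0][110:230,120:260]; b=snap('side')[0][95:215,180:320]
save('s7',np.hstack([cv2.resize(x,(400,343),interpolation=cv2.INTER_CUBIC) for x in(a,b)]))
E
```

```text
(no output)
```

View pics/s7.png

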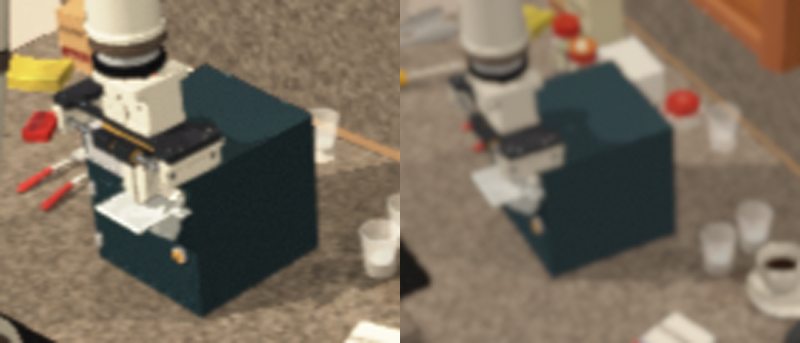

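play_rows:
  deltas:
    - [0.003,-0.0003,0,0,0]
    - [0.006,-0.0005,0,0,0]
    - [0.008,-0.0007,0,0,0]

```text
time_s: 12.98
position: [492.5, 264.8, 157.1]
ee_rot: [0.134, 3.138, 0.0]
ft_force: [0.3, -0.7, 0.9]
grip_width: 0.6
finger_force: 0.4
```

```bash
python3 chk.py
```

```text
t 12.975 pos [492.5 264.8 157.1] slotframe -9.1 0.9 closing axis deg 85.1 w 0.6153265876372443 [ 0.3 -0.7  0.9]
```

It broke free and the force is back to zero. I'll back off and check that the sill is clear.

play_rows:
  deltas:
    - [-0.03,0.0026,0,0,0]
    - [-0.06,0.005,0.02,0,0.3]
    - [-0.06,0.005,0.08,0,0.6]
    - [-0.06,0.005,0.14,0,1]
    - [-0.06,0.005,0.145,0,1]
    - [-0.06,0.005,0.145,0,1]

```text
time_s: 13.72
position: [432.8, 269.7, 303.0]
ee_rot: [0.136, 3.136, 0.002]
ft_force: [0.0, 0.7, -0.7]
grip_width: 46.0
finger_force: 0.0
```

```bash
python3 chk.py; python3 - <<'E'
from h import *
f,P,T,K=snap('wrist'); save('w8',f); np.savez('w8.npz',f=f,P=P,T=T,K=K)
a,Q,_,_=snap('scene'); np.savez('s8.npz',f=a,P=Q)
b,Q,_,_=snap('side'); np.savez('d8.npz',f=b,P=Q)
save('c8',np.hstack([cv2.resize(f[180:300,180:400],(400,300)),cv2.resize(a[110:290,110:290],(400,300))]))
for n,f,P in(('scene',a,np.load('s8.npz')['P']),('side',b,Q)):
    m=(P[...,2]>8)&(P[...,2]<22)&(f.max(-1)>120)&(abs(P[...,0]-480)<180)&(abs(P[...,1]+40)<140)
    m=cv2.morphologyEx(m.astype(np.uint8),cv2.MORPH_OPEN,np.ones((2,2)))
    k,L,st,c=cv2.connectedComponentsWithStats(m)
    for i in range(1,k):
        if st[i,4]>150:
            q=P[L==i];g=f[L==i].astype(int);red=((g[:,0]>150)&(g[:,1]<110)).sum()
            r=cv2.minAreaRect(q[:,:2].astype(np.float32));print(n,c[i].round(),st[i,4],'red',red,q.mean(0).round(1),r)
E
```

```text
t 13.725 pos [432.8 269.7 303. ] slotframe -69.0 0.6 closing axis deg 85.1 w 45.952732319823056 [ 0.   0.7 -0.7]
scene [250. 236.] 517 red 19 [nan nan nan] ((555.9383544921875, 11.118053436279297), (119.09715270996094, 64.00043487548828), 15.041598320007324)
scene [250. 272.] 649 red 0 [nan nan nan] ((425.3841247558594, -90.58815002441406), (114.0119400024414, 67.1964111328125), 12.552449226379395)
side [274. 217.] 412 red 2 [550.8   7.5  13.5] ((552.9305419921875, 12.545269012451172), (115.99391174316406, 69.07414245605469), 14.41185474395752)
side [258. 250.] 494 red 0 [nan nan nan] ((425.2537536621094, -87.82473754882812), (117.88893127441406, 64.69178771972656), 11.612346649169922)
```

View pics/c8.png

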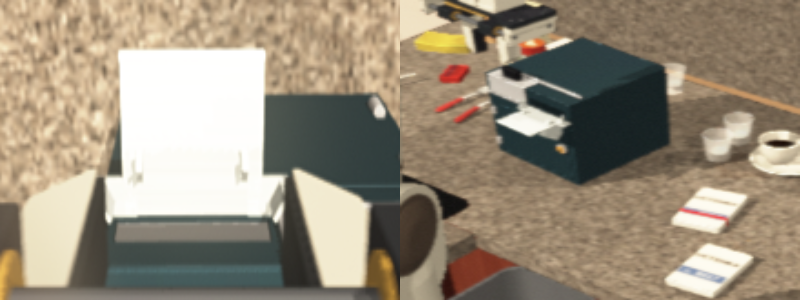

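The sill is clear, so pad A is inside. The scene half shows the fresh pad and pad B (red band) undisturbed. I'll hover over pad B and measure.

play_rows:
  deltas:
    - [0.018,-0.05,0,0.1,1]
    - [0.036,-0.1,0,0.2,1]
    - [0.054,-0.15,0,0.31,1]
    - [0.072,-0.2,-0.02,0.31,1]
    - [0.088,-0.25,-0.043,0.31,1]
    - [0.088,-0.25,-0.043,0.31,1]

```text
time_s: 14.62
position: [518.6, 14.0, 255.6]
ee_rot: [0.338, -3.117, 0.003]
ft_force: [0.5, 1.3, -0.6]
grip_width: 91.6
finger_force: 0.0
```

```bash
cat > pad.py <<'E'
import sys
from h import *
cx,cy=map(float,sys.argv[1:3])
f,P,T,K=snap('wrist'); save('wp%d'%int(robot.sense()['time_s']*100),f); X,Y,Z=[P[...,i] for i in range(3)]
m=(Z>9)&(Z<20)&(np.hypot(X-cx,Y-cy)<85)
k,L,st,c=cv2.connectedComponentsWithStats(m.astype(np.uint8))
for i in range(1,k):
    if st[i,4]>800:
        q=P[L==i];g=f[L==i].astype(int);r=cv2.minAreaRect(q[:,:2].astype(np.float32))
        print(st[i],'red',((g[:,0]>150)&(g[:,1]<90)).sum(),'z',np.median(q[:,2]).round(1),r,'box',cv2.boxPoints(r).round(1).tolist())
E
python3 chk.py; python3 pad.py 554 12
```

```text
t 14.625 pos [518.6  14.  255.6] slotframe 38.7 -246.6 closing axis deg 102.4 w 91.62533690990507 [ 0.5  1.3 -0.6]
[ 247  156   66   93 5666] red 384 z 13.7 ((553.70654296875, 14.814899444580078), (105.70195007324219, 70.98372650146484), 14.474809646606445) box [[493.70001220703125, 36.0], [511.3999938964844, -32.79999923706055], [613.7999877929688, -6.300000190734863], [596.0, 62.400001525878906]]
```

play_rows:
  deltas:
    - [0,0,0,0.035,1]
    - [0,0,0,0.035,1]
    - [0,0,0,0.035,1]

```text
time_s: 15.05
position: [520.1, 20.9, 259.6]
ee_rot: [-0.409, 3.114, 0.0]
ft_force: [-0.8, -0.4, 0.7]
grip_width: 91.6
finger_force: 0.0
```

```bash
python3 chk.py; python3 pad.py 554 12
```

```text
t 15.05 pos [520.1  20.9 259.6] slotframe 39.6 -239.7 closing axis deg 105.0 w 91.58559331011543 [-0.8 -0.4  0.7]
[ 242  151   64   92 5595] red 387 z 13.7 ((553.7640380859375, 14.531566619873047), (105.23716735839844, 70.22600555419922), 14.138398170471191) box [[494.20001220703125, 35.70000076293945], [511.29998779296875, -32.400001525878906], [613.4000244140625, -6.699999809265137], [596.2000122070312, 61.400001525878906]]
```

play_rows:
  deltas:
    - [0.012,-0.012,-0.05,0,1]
    - [0.012,-0.012,-0.11,0,1]
    - [0.012,-0.012,-0.17,0,1]
    - [0.012,-0.012,-0.215,0,1]
    - [0.012,-0.012,-0.24,0,1]
    - [0.012,-0.012,-0.252,0,1]
    - [0.012,-0.012,-0.252,0,1]
    - [0.012,-0.012,-0.252,0,0.6]

```text
time_s: 16.1
position: [533.2, 7.9, 8.5]
ee_rot: [-0.406, 3.113, -0.0]
ft_force: [0.7, -0.6, 0.4]
grip_width: 85.9
finger_force: 0.0
```

play_rows:
  deltas:
    - [0,0,0,0,0.5]
    - [0,0,0,0,0.5]
    - [0,0,0,0,0.5]
    - [0,0,0,0,0.5]
    - [0,0,0,0,0.5]
    - [0,0,0.03,0,0.5]
    - [0,0,0.07,0,0.5]
    - [0,0,0.07,0,0.5]

```text
time_s: 17.1
position: [534.7, 7.8, 80.2]
ee_rot: [-0.405, 3.109, -0.001]
ft_force: [0.1, 1.0, -1.1]
grip_width: 69.5
finger_force: 20.0
```

```bash
python3 chk.py
```

```text
t 17.1 pos [534.7   7.8  80.2] slotframe 55.3 -251.4 closing axis deg 104.8 w 69.47668974272885 [ 0.1  1.  -1.1]
```

play_rows:
  deltas:
    - [-0.03,0.01,0.05,0,0.5]
    - [-0.075,0.025,0.09,-0.08,0.5]
    - [-0.11,0.055,0.11,-0.16,0.5]
    - [-0.13,0.1,0.11,-0.24,0.5]
    - [-0.142,0.15,0.11,-0.347,0.5]
    - [-0.142,0.2,0.11,-0.347,0.5]
    - [-0.142,0.245,0.11,-0.347,0.5]
    - [-0.142,0.264,0.11,-0.347,0.5]

```text
time_s: 18.1
position: [388.9, 274.5, 186.4]
ee_rot: [-0.132, -3.138, -0.001]
ft_force: [0.3, -0.4, -0.8]
grip_width: 69.5
finger_force: 20.0
```

play_rows:
  deltas:
    - [0,0,-0.01,0,0.5]
    - [0,0,-0.025,0,0.5]
    - [0,0,-0.028,0,0.5]
    - [0,0,-0.028,0,0.5]

```text
time_s: 18.6
position: [390.0, 270.6, 158.7]
ee_rot: [-0.14, -3.138, 0.001]
ft_force: [0.8, 0.1, -0.9]
grip_width: 69.4
finger_force: 20.0
```

```bash
python3 chk.py; python3 - <<'E'
from h import *
f,P,T,K=snap('wrist'); save('w9',f); Z=P[...,2]
m=(Z>155)&(Z<180)&(f.min(-1)>150); m[262:]=0; q=P[m]; print(m.sum(),'ztop',np.median(q[:,2]),cv2.minAreaRect(q[:,:2].astype(np.float32)),'rear', q[:,0].min())
E
```

```text
t 18.6 pos [390.  270.6 158.7] slotframe -111.8 -2.2 closing axis deg 84.9 w 69.41417768106074 [ 0.8  0.1 -0.9]
9315 ztop 164.22566371490913 ((371.52490234375, 272.0186767578125), (102.23703002929688, 24.49074363708496), 84.64673614501953) rear 356.7859885990546
```

play_rows:
  deltas:
    - [0,0.002,0.0025,0,0.5]
    - [0.015,0.001,0.0025,0,0.5]
    - [0.03,-0.0004,0.0025,0,0.5]
    - [0.04,-0.0013,0.0025,0,0.5]
    - [0.05,-0.0022,0.0025,0,0.5]
    - [0.058,-0.0029,0.0025,0,0.5]
    - [0.065,-0.0035,0.0025,0,0.5]
    - [0.065,-0.0035,0.0025,0,0.5]

```text
time_s: 19.65
position: [455.4, 268.1, 161.7]
ee_rot: [0.139, 3.139, 0.0]
ft_force: [-0.4, 0.4, -1.0]
grip_width: 69.7
finger_force: 20.0
```

```bash
python3 chk.py
```

```text
t 19.65 pos [455.4 268.1 161.7] slotframe -46.3 1.0 closing axis deg 84.9 w 69.68039405841618 [-0.4  0.4 -1. ]
```

Still contact-free. I'll go the last 18 mm, set it down and release.

play_rows:
  deltas:
    - [0.009,-0.001,0,0,0.5]
    - [0.018,-0.0022,0,0,0.5]
    - [0.018,-0.0022,-0.002,0,0.5]
    - [0.018,-0.0022,-0.002,0,0.85]
    - [0.018,-0.0022,-0.002,0,0.88]
    - [0.018,-0.0022,-0.002,0,0.88]
    - [0.018,-0.0022,0.03,0,0.88]
    - [0.018,-0.0022,0.05,0,0.4]

```text
time_s: 20.65
position: [473.3, 266.4, 213.0]
ee_rot: [0.137, 3.138, 0.001]
ft_force: [0.0, 0.1, 0.1]
grip_width: 74.6
finger_force: 0.0
```

play_rows:
  deltas:
    - [-0.03,0.0026,0,0,0]
    - [-0.06,0.0052,0,0,0]
    - [-0.067,0.0058,0,0,0]
    - [-0.067,0.0058,0,0,0]
    - [-0.067,0.0058,-0.03,0,0]
    - [-0.067,0.0058,-0.052,0,0]
    - [-0.067,0.0058,-0.053,0,0]

```text
time_s: 21.52
position: [406.1, 270.8, 157.3]
ee_rot: [-0.14, -3.136, 0.003]
ft_force: [0.0, -1.1, -0.3]
grip_width: 5.3
finger_force: 0.0
```

```bash
python3 chk.py
```

```text
t 21.525 pos [406.1 270.8 157.3] slotframe -95.7 -0.7 closing axis deg 84.9 w 5.34337208833881 [ 0.  -1.1 -0.3]
```

play_rows:
  deltas:
    - [0.015,-0.0008,0,0,0]
    - [0.03,-0.002,0,0,0]
    - [0.042,-0.0031,0,0,0]
    - [0.054,-0.0041,0,0,0]
    - [0.065,-0.0051,0,0,0]
    - [0.074,-0.0059,0,0,0]
    - [0.08,-0.0064,0,0,0]
    - [0.085,-0.0068,0,0,0]

```text
time_s: 22.52
position: [482.6, 264.5, 154.5]
ee_rot: [-0.133, -3.123, 0.008]
ft_force: [-7.1, 1.0, -3.8]
grip_width: 0.5
finger_force: 2.2
```

```bash
python3 chk.py
```

```text
t 22.525 pos [482.6 264.5 154.5] slotframe -18.9 -0.2 closing axis deg 85.1 w 0.5307372269885293 [-7.1  1.  -3.8]
```

Same transient resistance as for pad A. I'll hold a moment.

play_rows:
  deltas:
    - [0.001,0,0,0,0]
    - [0.001,0,0,0,0]
    - [0.001,0,0,0,0]

```text
time_s: 22.9
position: [492.5, 265.1, 159.2]
ee_rot: [0.138, 3.138, 0.001]
ft_force: [-0.9, -0.4, 0.2]
grip_width: 0.0
finger_force: 0.3
```

```bash
python3 chk.py
```

```text
t 22.9 pos [492.5 265.1 159.2] slotframe -9.1 1.2 closing axis deg 85.0 w 0.02432175707663028 [-0.9 -0.4  0.2]
```

play_rows:
  deltas:
    - [-0.03,0.0026,0,0,0]
    - [-0.06,0.005,0.02,0,0.3]
    - [-0.06,0.005,0.08,0,0.6]
    - [-0.06,0.005,0.14,0,0.6]
    - [-0.06,0.005,0.14,0,0.6]
    - [-0.06,0.005,0.14,0,0.6]

```text
time_s: 23.65
position: [432.3, 269.9, 299.1]
ee_rot: [0.138, 3.137, 0.001]
ft_force: [0.1, -0.2, -0.3]
grip_width: 46.0
finger_force: 0.0
```

```bash
python3 chk.py; python3 - <<'E'
from h import *
f,P,T,K=snap('wrist'); save('w10',f); X,Y,Z=P[...,0],P[...,1],P[...,2]
for a in (-55,-35,-15,-8):
    p=np.array([501.5,263.1])+a*np.array([.9962,-.0872]); m=np.hypot(X-p[0],Y-p[1])<6; print(a,m.sum(),np.median(Z[m]).round(1),f[m].mean(0).round())
a,P,_,_=snap('scene'); b=snap('side')[0]
save('c10',np.hstack([cv2.resize(f[180:300,180:400],(400,300)),cv2.resize(b[110:290,150:330],(400,300))]))
E
```

```text
t 23.65 pos [432.3 269.9 299.1] slotframe -69.5 0.7 closing axis deg 84.9 w 45.96626270209433 [ 0.1 -0.2 -0.3]
-55 219 148.7 [235. 227. 216.]
-35 201 148.9 [232. 224. 213.]
-15 129 149.5 [253. 253. 248.]
-8 126 149.4 [253. 252. 248.]
```

View pics/c10.png

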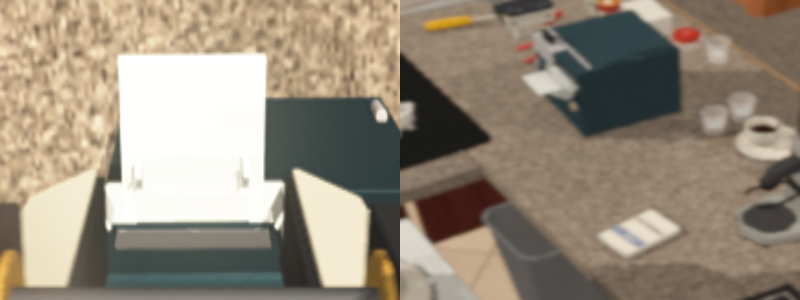

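The sill is empty and only the fresh pad remains on the worktop. Now I'll shut the shutter.

play_rows:
  deltas:
    - [0.022,0.03,0,0,0]
    - [0.045,0.061,0,0,0]
    - [0.068,0.092,0,0,0]
    - [0.09,0.122,0,0,0]
    - [0.09,0.122,-0.05,0,0]
    - [0.09,0.122,-0.09,0,0]
    - [0.09,0.122,-0.103,0,0]
    - [0.09,0.122,-0.103,0,0]

```text
time_s: 24.8
position: [521.5, 391.6, 194.6]
ee_rot: [-0.138, -3.137, 0.002]
ft_force: [-0.7, 0.1, 0.6]
grip_width: 0.6
finger_force: 0.0
```

```bash
python3 chk.py
```

```text
t 24.8 pos [521.5 391.6 194.6] slotframe 8.8 129.8 closing axis deg 85.0 w 0.5998457642882115 [-0.7  0.1  0.6]
```

play_rows:
  deltas:
    - [-0.001,-0.014,0,0,0]
    - [-0.0026,-0.03,0,0,0]
    - [-0.0044,-0.05,0,0,0]
    - [-0.0061,-0.07,0,0,0]
    - [-0.0071,-0.082,0,0,0]
    - [-0.0077,-0.089,0,0,0]
    - [-0.008,-0.092,0,0,0]
    - [-0.008,-0.092,0,0,0]

```text
time_s: 25.8
position: [513.6, 299.7, 195.3]
ee_rot: [-0.138, -3.137, 0.001]
ft_force: [0.4, -0.2, -0.2]
grip_width: 0.6
finger_force: 0.0
```

play_rows:
  deltas:
    - [-0.0001,-0.001,0,0,0]
    - [-0.0002,-0.002,0,0,0]
    - [-0.0002,-0.003,0,0,0]
    - [-0.0002,-0.003,0,0,0]

```text
time_s: 26.3
position: [513.4, 297.1, 195.5]
ee_rot: [-0.137, -3.138, 0.0]
ft_force: [-0.1, 0.5, -1.4]
grip_width: 0.1
finger_force: 0.6
```

```bash
python3 chk.py
```

```text
t 26.3 pos [513.4 297.1 195.5] slotframe 8.9 34.9 closing axis deg 85.0 w 0.1318931668866755 [-0.1  0.5 -1.4]
```

play_rows:
  deltas:
    - [-0.0001,-0.001,0,0,0]
    - [-0.0002,-0.002,0,0,0]
    - [-0.0003,-0.003,0,0,0]
    - [-0.0003,-0.004,0,0,0]
    - [-0.0003,-0.004,0,0,0]

```text
time_s: 26.92
position: [513.4, 296.1, 195.9]
ee_rot: [0.135, 3.138, 0.007]
ft_force: [0.8, 8.4, -4.9]
grip_width: 0.2
finger_force: 4.0
```

The shutter is against its shut stop. Now the fresh pad: retract and hover over it.

play_rows:
  deltas:
    - [0.001,0.018,0,0,0]
    - [0.001,0.018,0.05,0,0]
    - [0,0,0.1,0,0.3]
    - [-0.03,-0.055,0.1,0,0.6]
    - [-0.06,-0.11,0.1,0.05,1]
    - [-0.08,-0.165,0.1,0.1,1]
    - [-0.1,-0.22,0.1,0.15,1]
    - [-0.103,-0.28,0.1,0.21,1]

```text
time_s: 27.92
position: [409.5, 11.4, 296.4]
ee_rot: [-0.196, 3.135, -0.001]
ft_force: [2.0, -0.6, -0.1]
grip_width: 55.9
finger_force: 0.0
```

play_rows:
  deltas:
    - [0,-0.05,0,0,1]
    - [0,-0.095,0,0,1]
    - [0,-0.095,0,0,1]
    - [0,-0.095,0,0,1]

```text
time_s: 28.42
position: [410.7, -81.5, 295.9]
ee_rot: [0.192, -3.136, 0.0]
ft_force: [-0.0, -0.4, 0.5]
grip_width: 90.8
finger_force: 0.0
```

```bash
python3 chk.py; python3 pad.py 424 -86
```

```text
t 28.425 pos [410.7 -81.5 295.9] slotframe -60.5 -351.2 closing axis deg 97.0 w 90.7642245081284 [-0.  -0.4  0.5]
[ 251  132   60   87 4933] red 0 z 13.7 ((424.4021911621094, -86.42704772949219), (105.45413970947266, 70.08061218261719), 7.598759651184082) box [[367.5, -58.70000076293945], [376.79998779296875, -128.10000610351562], [481.29998779296875, -114.19999694824219], [472.0, -44.70000076293945]]
```

play_rows:
  deltas:
    - [0.0135,-0.005,-0.06,0.01,1]
    - [0.0135,-0.005,-0.12,0.01,1]
    - [0.0135,-0.005,-0.18,0.01,1]
    - [0.0135,-0.005,-0.235,0.01,1]
    - [0.0135,-0.005,-0.275,0.01,1]
    - [0.0135,-0.005,-0.288,0.01,1]
    - [0.0135,-0.005,-0.288,0.01,1]
    - [0.0135,-0.005,-0.288,0.01,0.6]

```text
time_s: 29.48
position: [425.5, -86.8, 9.1]
ee_rot: [-0.208, 3.132, -0.001]
ft_force: [-0.7, 0.0, -0.3]
grip_width: 85.5
finger_force: 0.0
```

play_rows:
  deltas:
    - [0,0,0,0,0.5]
    - [0,0,0,0,0.5]
    - [0,0,0,0,0.5]
    - [0,0,0,0,0.5]
    - [0,0,0,0,0.5]
    - [0,0,0.03,0,0.5]
    - [0,0,0.08,0,0.5]
    - [0,0,0.12,0,0.5]

```text
time_s: 30.48
position: [424.1, -87.1, 129.6]
ee_rot: [-0.207, 3.134, -0.0]
ft_force: [1.2, 0.6, -1.2]
grip_width: 69.5
finger_force: 20.0
```

```bash
python3 chk.py
```

```text
t 30.475 pos [424.1 -87.1 129.6] slotframe -46.6 -355.6 closing axis deg 97.6 w 69.53309070184991 [ 1.2  0.6 -1.2]
```

Held. I'll go near the mat and measure it from the wrist.

play_rows:
  deltas:
    - [0,-0.03,0.04,0,0.5]
    - [0,-0.07,0.08,-0.05,0.5]
    - [0,-0.11,0.12,-0.1,0.5]
    - [0,-0.15,0.12,-0.15,0.5]
    - [0,-0.18,0.12,-0.22,0.5]
    - [0,-0.18,0.12,-0.22,0.5]
    - [0,-0.18,0.12,-0.22,0.5]

```text
time_s: 31.35
position: [423.6, -265.7, 246.8]
ee_rot: [-0.137, -3.137, -0.002]
ft_force: [0.1, -0.5, -1.0]
grip_width: 69.5
finger_force: 20.0
```

```bash
python3 chk.py; python3 - <<'E'
from h import *
f,P,T,K=snap('wrist'); save('w11',f); np.savez('w11.npz',f=f,P=P); X,Y,Z=P[...,0],P[...,1],P[...,2]
m=(abs(Z-1)<8)&(f.max(-1)<75)&(abs(X-455)<130)&(abs(Y+370)<110)
k,L,st,c=cv2.connectedComponentsWithStats(cv2.morphologyEx(m.astype(np.uint8),cv2.MORPH_CLOSE,np.ones((7,7))))
i=1+st[1:,4].argmax(); q=P[(L==i)&m]; r=cv2.minAreaRect(q[:,:2].astype(np.float32)); print(st[i],r,cv2.boxPoints(r).round().tolist())
w=(L==i)&(f.min(-1)>110); q=P[w]; r=cv2.minAreaRect(q[:,:2].astype(np.float32)); print('white',w.sum(),r)
E
```

```text
t 31.35 pos [ 423.6 -265.7  246.8] slotframe -31.5 -533.6 closing axis deg 85.0 w 69.54140552223376 [ 0.1 -0.5 -1. ]
[ 150  134  103  117 6440] ((440.847900390625, -362.4421081542969), (113.8251953125, 136.20765686035156), 83.86578369140625) [[367.0, -412.0], [502.0, -426.0], [515.0, -313.0], [379.0, -299.0]]
white 439 ((428.60833740234375, -403.37200927734375), (47.48647689819336, 120.74884796142578), 54.92839431762695)
```

View pics/w11.png

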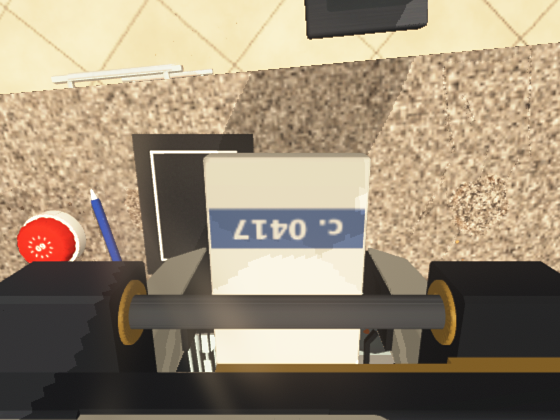

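The wrist view shows the held fresh pad hiding the mat's right part. The mat's near edge runs (133,135)–(252,133), the outline corner is at (152,152) and its left edge runs to (163,260). The timer is at (48,240). I'll compute the centre from these.

```bash
python3 - <<'E'
import numpy as np
P=np.load('w11.npz')['P']
g=lambda u,v:np.nanmedian(P[v-2:v+3,u-2:u+3].reshape(-1,3),0)
a,b,o,l=g(134,135),g(252,133),g(152,152),g(163,258)
for n,x in zip('abol',(a,b,o,l)): print(n,x.round(1))
d=(l-o)[:2];d/=np.hypot(*d);yaw=np.arctan2(d[1],d[0]);y=np.array([-d[1],d[0]]);print('yaw',np.degrees(yaw),'edge yaw',np.degrees(np.arctan2((b-a)[1],(b-a)[0]))-90,np.hypot(*(b-a)[:2]))
print('ctr outline',o[:2]+d*63.5+y*46,'ctr edge',(a+b)[:2]/2+d*82.5)
E
```

```text
a [ 369.2 -425.1    0.7]
b [ 378.2 -298.7   -0.6]
o [ 388.8 -408.8    1.1]
l [ 513.  -419.4    1. ]
yaw -4.891477983372058 edge yaw -4.0846081250527675 126.70651555647704
ctr outline [ 456.01807926 -368.38416582] ctr edge [ 455.92906183 -368.90200992]
```

Centre (455.5, −369), yaw −4.5°, and both estimates agree. Placing it now.

play_rows:
  deltas:
    - [0.016,-0.051,0,0,0.5]
    - [0.0315,-0.1025,0,0,0.5]
    - [0.0315,-0.1025,-0.06,0,0.5]
    - [0.0315,-0.1025,-0.12,0,0.5]
    - [0.0315,-0.1025,-0.18,0,0.5]
    - [0.0315,-0.1025,-0.215,0,0.5]
    - [0.0315,-0.1025,-0.23,0,0.5]
    - [0.0315,-0.1025,-0.23,0,0.5]

```text
time_s: 32.4
position: [455.5, -368.4, 17.2]
ee_rot: [-0.136, -3.137, -0.002]
ft_force: [-0.6, -0.3, -1.1]
grip_width: 69.6
finger_force: 20.0
```

```bash
python3 chk.py
```

```text
t 32.4 pos [ 455.5 -368.4   17.2] slotframe 9.2 -633.1 closing axis deg 85.0 w 69.61274913552683 [-0.6 -0.3 -1.1]
```

play_rows:
  deltas:
    - [0,-0.0005,-0.004,0,0.5]
    - [0,-0.0005,-0.0065,0,0.5]
    - [0,-0.0005,-0.0065,0,0.5]
    - [0,-0.0005,-0.0065,0,1]
    - [0,-0.0005,-0.0065,0,1]
    - [0,-0.0005,-0.0065,0,1]

```text
time_s: 33.15
position: [455.6, -370.0, 11.4]
ee_rot: [0.138, 3.138, -0.0]
ft_force: [0.0, 0.3, -0.4]
grip_width: 91.0
finger_force: 0.0
```

play_rows:
  deltas:
    - [0,0,0.03,0,1]
    - [0,0,0.08,0,1]
    - [0,0,0.14,0,1]
    - [0,0,0.2,0,1]
    - [0,0.03,0.24,0,1]
    - [0,0.06,0.24,0,1]
    - [0,0.06,0.24,0,1]
    - [0,0.06,0.24,0,1]

```text
time_s: 34.15
position: [455.2, -310.5, 251.1]
ee_rot: [-0.138, -3.138, 0.001]
ft_force: [-0.3, -0.8, -0.2]
grip_width: 92.2
finger_force: 0.0
```

```bash
python3 chk.py; python3 pad.py 455 -369; python3 - <<'E'
from h import *
f,P,T,K=snap('scene')
# shutter grip position
bx=np.array([.9962,-.0872]);by=-np.array([bx[1],-bx[0]]);S=np.array([501.5,263.1])
q=P.reshape(-1,3);l=np.c_[(q[:,:2]-S)@bx,(q[:,:2]-S)@by,q[:,2]];g=f.reshape(-1,3).max(-1)
m=(abs(l[:,0]-8)<12)&(l[:,2]>200)&(l[:,2]<216)&(abs(l[:,1]-40)<90)&(g<80);print('grip',m.sum(),l[m].mean(0).round(1))
X,Y,Z=P[...,0],P[...,1],P[...,2];fi=f.astype(int)
for n,d in(('before',np.load('scene0.npz')),('now',dict(f=f,P=P))):
    F=d['f'].astype(int);Q=d['P'];m=(F[...,0]>180)&(F[...,1]<90)&(abs(Q[...,0]-460)<60)&(abs(Q[...,1]+540)<60);print('timer',n,m.sum(),Q[m].mean(0).round(1))
E
```

```text
t 34.15 pos [ 455.2 -310.5  251.1] slotframe 3.9 -575.4 closing axis deg 85.0 w 92.23781509076387 [-0.3 -0.8 -0.2]
[ 197  129   69   95 6144] red 0 z 15.3 ((454.76849365234375, -370.076904296875), (70.13397979736328, 103.7771987915039), 85.02278137207031) box [[400.0, -400.5], [503.3999938964844, -409.5], [509.5, -339.6000061035156], [406.1000061035156, -330.6000061035156]]
grip 46 [  9.6  -4.2 208.1]
timer before 312 [ 469.1 -536.4   32.7]
timer now 311 [ 469.3 -536.4   32.5]
```

The pad lies flat and square in the outline, the shutter is at its shut stop, and the timer hasn't moved. Handing in.

```bash
python3 -c "
from bench import robot
print(robot.job_done())"
```

```text
the job is handed in; nothing more can be done
None
```

I handed the job in at about 34 s of the 210 s allowed, but the hand-in gave no verdict. Both full pads went through the slot, the shutter is pushed to its shut stop, and the fresh pad lies flat about 2 mm from the outline's centre.

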